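# Seat the filter cartridge, fit the pointer knob on the shutter shaft and hold it in

### The arm

A 6-joint arm with a two-finger parallel gripper is mounted at the origin on the work surface. World frame = base frame: x ahead of the robot, y to its left, z up, the work surface at z = 0. Lengths are in m, angles in rad, forces in N, time in s.
With the tool pointing down it reaches from about 0.375 to 0.9 m from the base axis. Payload 3.1 kg.
Tool frame: the origin (TCP) lies at the very end of the fingers, on their centre line; the grasp point (between the pads) lies 19 mm behind it (bot.tcp_to_grasp is the distance from the TCP to the grasp point, in m); z points along the fingers, x is the direction in which the jaws open and shut, and the axes are right-handed (so a half turn about z gives the same grasp; the last joint's range is limited). The gripper opens to 85 mm and grips with 20 to 120 N. Pads are 22 mm wide; open, the fingers measure 114 mm over their backs; the gripper's body (76 mm by 85 mm) begins 54 mm behind the grasp point. The pads swing forward as they close: fully open they stand 13 mm farther back than shut.
Start: joints at [0.975, 0.527, 1.433, -0, 1.181, -0.178], TCP at [0.254, 0.571, 0.231] pointing down, gripper open.
Joint ranges: [-3.08, 3.08], [-0.75, 2.2], [0.22, 2.44], [-1.43, 4.57], [0, 2.65], [-2.85, 2.85]. Speed limits (rad/s): [2.79, 2.79, 3.14, 3.14, 3.14, 3.14].

### API

Orientations are given as a 3x3 rotation matrix whose columns are the frame's x, y, z axes.
In Python, from station import bot gives the robot as it stands.
- The arm moves only by the tool drive_tool, never from a script. Its argument "deltas" is a list of rows, each a list of 3 entries, a list of its own where there are three numbers: the shift along the tool's x, y, z each as a share of 0.5 m, from -1 to 1, then the turn about the tool's z as a share of 1.5 rad, from -1 to 1, then the opening, from 0 (shut) to 1 (fully open). In form: [[[tx, ty, tz], roll, jaw], ...]. A call has 1 to 20 rows; each row is the pose to reach, as a shift and turn from the pose commanded when the call began, along the tool's axes at that moment; what a row does not reach only later rows make up. A row lasts 1/12 s, in which the tool goes at most 41.7 mm and 7.16 degrees, less where a joint would pass 70% of its speed; a pose out of reach is approached as far as the arm can. A call with a number of a shift or a turn outside -1 to 1 is refused whole. A call with a gripper value outside its range is refused whole. The fingers move at their own pace and stop on an object; "grip_force" is the grip in N (left out, the last holds). Time passes only in rows, so rows that repeat a pose let the fingers close. It gives the time, the measured TCP pose, the force and the opening at its end, in the units of the state.
- bot.sense(): the state, without advancing time (a new reading comes with each control period).
- bot.camera(name): name is "side" or "top" or "wrist"; returns (picture, depth): 400x640x3 uint8, red, green, blue; 400x640 float32, m along the optical axis (not along the pixel's ray), 0 where there is no reading.
- bot.camera_info(name): a dict with "fx", "fy", "cx", "cy" (pixels), "dist" ([k1, k2, p1, p2, k3] as OpenCV has them; the pictures are not rectified), "rvec" (rotation vector, rad) and "tvec" (3), from world to camera coordinates, as OpenCV has them; the wrist camera has in their place "hand_eye" (4x4, takes a point from camera to tool coordinates, whose origin is the TCP and whose axes are the tool frame's). Camera axes: x right, y down, z forward; pixel columns grow to the right and rows downward; lengths in m; the calibration is good to about 2 mm. A picture is of the moment at which its call begins: read the wrist's pose just before it. camera_info takes no time and is no camera call.
- bot.close_job(): hands the job in, once; it reports no verdict.
The state is a dict: "clock": time; "joint_pos": joint angles; "qvel": joint speeds; "joint_torque": joint torques, N m; "tool_pos": TCP position; "ee_rot": TCP orientation; "force": force on the tool from outside, world axes, zero at the start; "wrist_torque": the same for the moment, N m; "grip_width": finger opening in m.
Only numpy, scipy, OpenCV 4.12 (cv2) and the standard library are available. Lean on these libraries where they do the work, as an engineer would, in place of code of your own. Each camera call takes 0.05 s, during which the arm holds its last target. There are 200 camera calls.

### The job

On the shutter unit, first press the filter cartridge that stands proud of the top panel down until it is fully home. Then take the large pointer knob, turn it so that the flat in its bore matches the flat of the unit's D-shaft, push it fully onto the shaft, and press shaft and knob down together against the spring as far as they go. Finish while still holding the knob pressed in (do not let go: the shutter must stay open), and leave the other things lying about undisturbed.

Things in the scene. Friction and masses are not known exactly. Their poses are not given: they have to be found in the camera images.
- unit: the shutter unit: a box 110 (x) x 190 (y) x 60 mm, cream with a grey top panel, fixed on the black breadboard (whose top is 12 mm above the table). Origin: centre of its underside; z up. On its top panel, at its local y = +50 mm, the D-shaft; at local y = -45 mm, the cartridge. It does not move
- cartridge (a joint): how far the filter cartridge has been pushed down, m: 0 to 0.008 (fully home, hard stop). It starts between 0 and 0.002. Stiff friction of about 6 N, no spring: it stays where it is pushed
- cartridge_top (a point): centre of the flat top of the filter cartridge, a black block 34 (x) x 42 (y) mm in the unit's frame, in a low black rim 4 mm high. The top stands 14 mm above the top panel at joint value 0 and 6 mm when home
- shaft (a joint): how far the spring-loaded D-shaft has been pushed down into the unit, m: 0 (out, at rest) to 0.006 (hard stop). The spring pushes back with 5 N at 0 rising to 11 N at 0.006
- shaft_tip (a point): centre of the top of the D-shaft. z up; x points square out of its flat. Upright steel rod of 16 mm diameter cut to a flat 2.5 mm from the axis; its last 4 mm taper by 1.8 mm as a lead-in. Out, the top is 36 mm above the panel; a black collar (26 mm wide, 7 mm high) surrounds its foot. It stands at any angle and can turn up to 1 rad either way, with a drag of 0.08 N m
- knob: the large pointer knob, bare aluminium: a bar 26 mm wide (y; flat parallel sides from x = -18 to +16 mm), 56 mm long (x from -24 to +32 mm, tapering to a blunt nose 6 mm wide at +x), 40 mm high, dark line on top towards the nose; 50 to 100 g. It starts upright on the breadboard, bore down. Origin: centre of the bore at the underside; x towards the nose, z up
- knob_bore_end (a point): centre of the blind end of the knob's bore, 20 mm above its underside; axes as knob. The bore is D-shaped, open below, 0.8 mm larger than the shaft all round, its flat on the nose side: it fits when the nose points where the shaft's flat faces (x of shaft_tip). Fully on, this point meets the shaft's top, and the underside is 16 mm above the panel (10 mm with the shaft pushed in)
- knob_nose (a point): middle of the blunt end of the large knob's nose, 32 mm from the bore's axis and 20 mm above the knob's underside; axes as knob
- small_knob: bystander: a small pointer knob of the same look, 31 x 14 x 22 mm high; origin at its underside
- round_knob: bystander: a round aluminium knob, 34 mm across, 24 mm high; origin at centre of underside
- post: bystander: an upright dark pedestal post, 38 mm foot, 25 mm across, 87 mm high with its stud; origin at centre of underside
- lens_tube: bystander: a short dark ring, 31 mm across, 25 mm high; origin at centre of underside
- driver: bystander: a screwdriver about 160 mm long lying on the breadboard
- clamp: bystander: a flat aluminium fork clamp, 72 x 32 x 10 mm, lying on the breadboard; origin in its underside
Not all that is in view belongs to the job. Leave any blue look-alike of the knob alone.

How it is judged:
On the way, in this order (a step that is already met when the one before it is completed fails the run):
1. the cartridge is pressed fully home (value of joint cartridge above 0.0065 m), for 0.2 s.
2. the large knob is fully on the D-shaft (z of knob in the frame of shaft_tip below -0.017 m and horizontal distance between knob and shaft_tip below 0.003 m and x of knob_nose in the frame of shaft_tip above 0.028 m and angle between knob's own z axis and vertical below 0.1 rad), for 0.1 s.
At the end, for the whole second after the job is handed in: Cartridge pushed in at least 6.5 of 8 mm; large knob on the D-shaft, underside 17 mm or more below its top, nose over the flat, within 3 mm and 0.1 rad of its axis; fingers on the knob (over 3 N), shaft held at least 4 mm down, at rest; each bystander within 30 mm of its place (all of step 2 and value of joint cartridge above 0.0065 m and value of joint shaft above 0.004 m and contact force between the fingers and knob above 3 N and linear speed of knob below 0.02 m/s); the arm keeps its last pose, push and grip.
It fails at once if a bystander is moved by more than 30 mm (distance of any of small_knob, round_knob, post, lens_tube, driver, clamp from where it was at the start of the episode above 0.03 m).
It also fails if it takes over 51 s, if anything falls off the work surface, if the arm or the gripper's body presses on something with over 40 N, if the wrist force passes 120 N, or if a joint passes its speed limit or range.

## Working session

There is one attempt and no reset: what is moved stays moved. The work goes in short steps, Python scripts to look and compute and a tool call to move; the robot and the scene stay as the last step left them, time stands still between calls to the robot, and variables do not carry over. Pictures are saved under pics/ and viewed, about 8 in all and at most 12, crops included, and the job is handed in when it is done.

Besides the shell and the picture viewer there is one more tool, called after "Request:" as a command line: name --argument value ..., lists and objects as JSON in quotes. drive_tool: Moves the arm, as the interface text tells. Its arguments: {"type":"object","properties":{"deltas":{"type":"array"},"grip_force":{"type":"number"}},"required":["deltas"]}

```bash
mkdir -p pics; cat > h.py <<'E'
import numpy as np, cv2
from station import bot
def grab(name):
    s=bot.sense(); im,d=bot.camera(name); ci=bot.camera_info(name)
    K=np.array([[ci['fx'],0,ci['cx']],[0,ci['fy'],ci['cy']],[0,0,1.]]); D=np.array(ci['dist'],float)
    if 'hand_eye' in ci:
        T=np.eye(4);T[:3,:3]=s['ee_rot'];T[:3,3]=s['tool_pos'];M=T@np.array(ci['hand_eye'])
        R=M[:3,:3];o=M[:3,3]
    else:
        Rc=cv2.Rodrigues(np.array(ci['rvec'],float))[0];R=Rc.T;o=-R@np.array(ci['tvec'],float).ravel()
    return dict(im=im,d=d,K=K,D=D,R=R,o=o,s=s)
def rays(g,px):
    p=cv2.undistortPoints(np.array(px,float).reshape(-1,1,2),g['K'],g['D']).reshape(-1,2)
    return np.c_[p,np.ones(len(p))]@g['R'].T
def onplane(g,px,z):
    r=rays(g,px); return g['o']+r*((z-g['o'][2])/r[:,2])[:,None]
def cloud(g):
    H,W=g['d'].shape; u,v=np.meshgrid(np.arange(W),np.arange(H))
    P=g['o']+rays(g,np.c_[u.ravel(),v.ravel()])*g['d'].ravel()[:,None]
    return P.reshape(H,W,3)
def proj(g,P):
    Rw=g['R'].T; return cv2.projectPoints(np.array(P,float).reshape(-1,1,3),cv2.Rodrigues(Rw)[0],-Rw@g['o'],g['K'],g['D'])[0].reshape(-1,2)
def save(n,im,s=1):
    cv2.imwrite('pics/'+n,cv2.resize(im[:,:,::-1],None,fx=s,fy=s,interpolation=cv2.INTER_CUBIC))
E
python3 - <<'E'
from h import *
t=grab('top'); s=grab('side')
save('top.png',t['im'],1.25); save('side.png',s['im'],1.25)
print(bot.sense()); print(t['o'],s['o'])
np.savez('t0.npz',**{k:t[k] for k in('im','d','K','D','R','o')})
E
```

```text
{'clock': 0.1, 'joint_pos': array([ 9.74499882e-01,  5.28345815e-01,  1.43378085e+00,  1.45991598e-05,
        1.18141358e+00, -1.78484322e-01]), 'qvel': array([ 0.00060019, -0.00268208, -0.00445965,  0.00129718,  0.00068961,
       -0.00026265]), 'joint_torque': array([ 1.62274505e-04, -4.43303955e+01, -1.78585500e+01, -2.22736471e-04,
        3.79515768e-03,  3.00828981e-05]), 'tool_pos': array([0.25319153, 0.57070929, 0.23044618]), 'ee_rot': array([[ 4.05765772e-01,  9.13976431e-01, -1.10490952e-03],
       [ 9.13975095e-01, -4.05767118e-01, -1.60389628e-03],
       [-1.91425935e-03, -3.59053572e-04, -9.99998103e-01]]), 'force': array([-0.50842142, -0.03602665,  0.15457681]), 'wrist_torque': array([ 0.04015815, -0.05049304,  0.00150106]), 'grip_width': 0.08544858210094433}
[ 0.36933983 -0.1744024   1.21866036] [ 0.40220444 -0.68502285  0.6621557 ]
```

View pics/top.png

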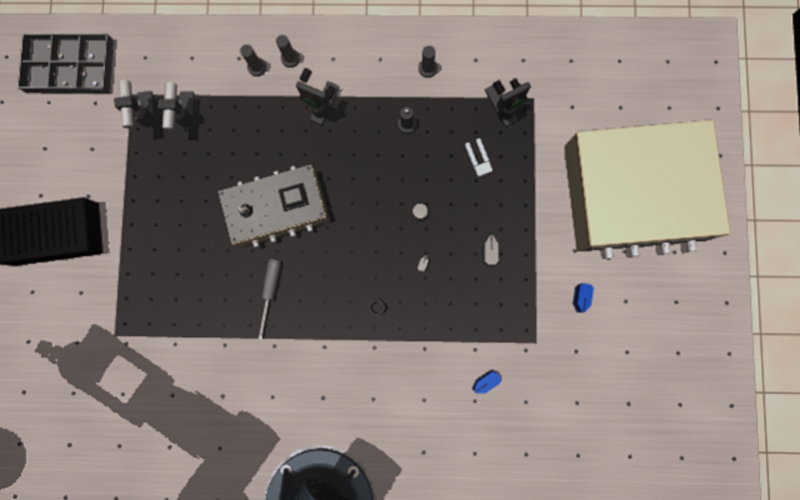

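View pics/side.png

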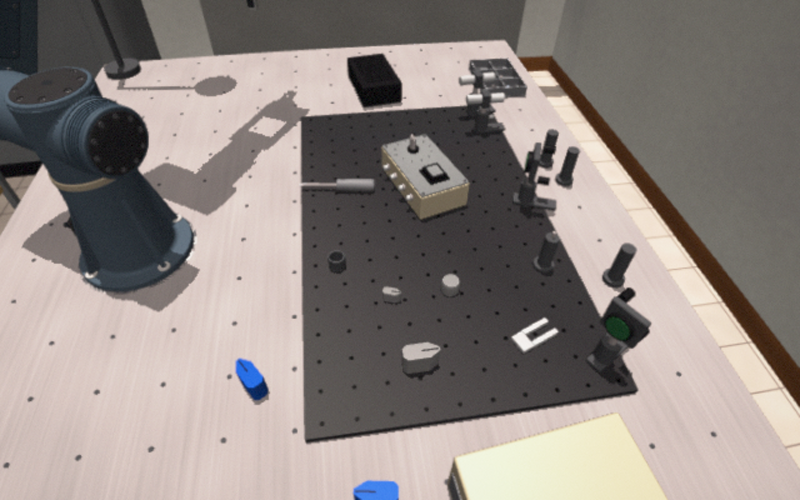

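Candidates for the knob in the top picture: grey bar at (490,250), small grey one at (423,262), round one at (420,211), and blue ones at (584,297) and (487,382). The grey one at (490,250) fits: bare aluminium, on the breadboard, the largest, and with a dark line towards its nose. The unit is at (273,205), shaft at (246,210), cartridge at (293,196).

```bash
python3 - <<'E'
from h import *
t=grab('top'); P=cloud(t); im=t['im']
def near(u,v,z0,z1,r):
    c=onplane(t,[[u/1.25,v/1.25]],(z0+z1)/2)[0]
    m=(P[...,2]>z0)&(P[...,2]<z1)&(np.hypot(P[...,0]-c[0],P[...,1]-c[1])<r)
    return c,P[m],m
for n,u,v,z0,z1,r in[('knob',490,250,.045,.06,.04),('small',423,262,.025,.04,.025),('round',420,211,.028,.045,.025),('panel',273,205,.066,.078,.13),('shaft',246,210,.098,.12,.03),('cart',293,196,.079,.093,.03)]:
    c,Q,m=near(u,v,z0,z1,r); print(n,c.round(4),len(Q))
    if len(Q)>4:
        px=onplane(t,np.argwhere(m)[:,::-1],np.median(Q[:,2]))[:,:2]
        rc=cv2.minAreaRect(px.astype(np.float32)*1000); print('  medz',np.median(Q[:,2]).round(4),'mean',px.mean(0).round(4),'rect',np.round(rc[0],1),np.round(rc[1],1),round(rc[2],1))
        if n=='panel': print(cv2.boxPoints(rc).round(1))
cr=im[180:225,360:425]; cr2=im[125:205,165:270]
save('crop.png',np.hstack([cv2.resize(cr,(400,277),interpolation=cv2.INTER_CUBIC),cv2.resize(cr2,(364,277),interpolation=cv2.INTER_CUBIC)]))
E
```

```text
knob [ 0.4941 -0.3249  0.0525] 220
  medz 0.0526 mean [ 0.4943 -0.3274] rect [ 496.6 -327.3] [24.2 53.7] 90.0
small [ 0.4707 -0.1958  0.0325] 67
  medz 0.035 mean [ 0.4685 -0.1963] rect [ 469.8 -196.5] [14.  31.2] 72.2
round [ 0.5717 -0.1887  0.0365] 136
  medz 0.0357 mean [ 0.5726 -0.189 ] rect [ 572.  -189.3] [31.8 30. ] 45.4
panel [0.5738 0.096  0.072 ] 3073
  medz 0.0725 mean [0.5757 0.1002] rect [576.9  97.5] [109.8 189.2] 17.1
[[496.5 171.8]
 [552.3  -9.1]
 [657.2  23.3]
 [601.5 204.1]]
shaft [0.5571 0.1376 0.109 ] 29
  medz 0.1067 mean [0.5603 0.1446] rect [559.8 145. ] [ 9.5 14.2] 0.7
cart [0.5892 0.055  0.086 ] 270
  medz 0.0843 mean [0.5907 0.0558] rect [588.4  54.9] [42.6 48.4] 13.0
```

View pics/crop.png

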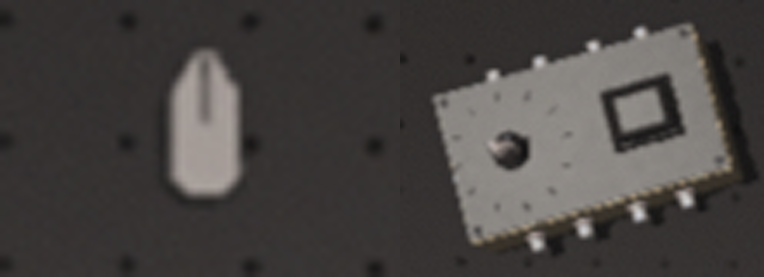

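The crop confirms the knob: nose with dark line pointing +x, about 24x54 mm, top at 52.6 mm. The unit's shaft and cartridge agree with its rectangle. Next I move above the unit with the jaws shut to look from near.

Request:
drive_tool --deltas '[[[-0.67,0.98,-0.06],0,0],[[-0.67,0.98,-0.06],0,0],[[-0.67,0.98,-0.06],0,0],[[-0.67,0.98,-0.06],0,0],[[-0.67,0.98,-0.06],0,0],[[-0.67,0.98,-0.06],0,0],[[-0.67,0.98,-0.06],0,0],[[-0.67,0.98,-0.06],0,0],[[-0.67,0.98,-0.06],0,0],[[-0.67,0.98,-0.06],0,0],[[-0.67,0.98,-0.06],0,0],[[-0.67,0.98,-0.06],0,0],[[-0.67,0.98,-0.06],0,0],[[-0.67,0.98,-0.06],0,0],[[-0.67,0.98,-0.06],0,0],[[-0.67,0.98,-0.06],0,0],[[-0.67,0.98,-0.06],0,0],[[-0.67,0.98,-0.06],0,0],[[-0.67,0.98,-0.06],0,0]]'

```text
clock: 1.73
tool_pos: [0.5641, 0.0679, 0.2611]
ee_rot: [[0.404, 0.915, -0.002], [0.915, -0.404, 0.001], [-0.0, -0.002, -1.0]]
force: [0.3, -1.0, -0.0]
grip_width: 0.0001
```

```bash
python3 - <<'E'
from h import *
g=grab('wrist'); s=g['s']; print(s['clock'],s['tool_pos'],s['ee_rot'].round(4),s['grip_width'],s['force']); print(g['o'],bot.camera_info('wrist')['hand_eye'])
print(proj(g,[[0.5622,.1453,.108],[.5903,.0545,.086],[*s['tool_pos']]]))
save('w1.png',g['im'],1.25)
E
```

```text
1.7333 [0.56411932 0.06792432 0.26107893] [[ 4.039e-01  9.148e-01 -1.500e-03]
 [ 9.148e-01 -4.039e-01  5.000e-04]
 [-1.000e-04 -1.600e-03 -1.000e+00]] 9.129537046353328e-05 [ 0.2594694  -1.04865521 -0.01440538]
[0.49637904 0.09749112 0.40272421] [[ 9.99999637e-01  8.38159184e-04  1.52427278e-04 -3.27872323e-04]
 [-8.46870808e-04  9.58620620e-01  2.84685421e-01 -7.41368135e-02]
 [ 9.24917683e-05 -2.84685447e-01  9.58620982e-01 -1.41527217e-01]
 [ 0.00000000e+00  0.00000000e+00  0.00000000e+00  1.00000000e+00]]
[[386.97400175 156.26238281]
 [317.66407043 207.03132279]
 [319.38098304 254.95098473]]
```

View pics/w1.png

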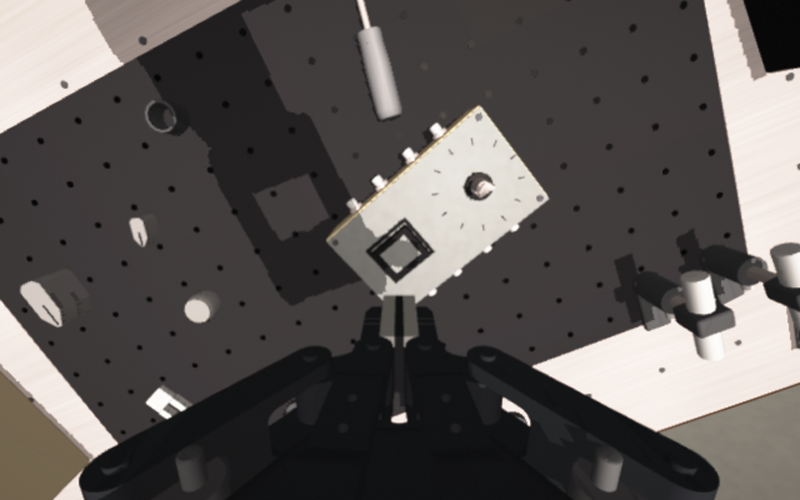

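The wrist view shows the cartridge at (400,255), the shaft with its bright D top at (480,186), and the large knob at the left (45,300). Pressing the cartridge now.

Request:
drive_tool --deltas '[[[-0.003,0.057,0.06],0,0],[[-0.003,0.057,0.13],0,0],[[-0.003,0.057,0.2],0,0],[[-0.003,0.057,0.27],0,0],[[-0.003,0.057,0.32],0,0],[[-0.003,0.057,0.335],0,0],[[-0.003,0.057,0.34],0,0],[[-0.003,0.057,0.345],0,0],[[-0.003,0.057,0.35],0,0],[[-0.003,0.057,0.355],0,0],[[-0.003,0.057,0.36],0,0],[[-0.003,0.057,0.362],0,0],[[-0.003,0.057,0.362],0,0]]'

```text
clock: 2.87
tool_pos: [0.5922, 0.0534, 0.0816]
ee_rot: [[0.406, 0.914, 0.003], [0.914, -0.406, 0.0], [0.001, 0.003, -1.0]]
force: [1.4, 1.4, 5.5]
grip_width: -0.0001
```

Request:
drive_tool --deltas '[[[0,0,0.003],0,0],[[0,0,0.006],0,0],[[0,0,0.009],0,0],[[0,0,0.012],0,0],[[0,0,0.012],0,0],[[0,0,0.012],0,0]]'

```text
clock: 3.37
tool_pos: [0.5923, 0.0534, 0.0779]
ee_rot: [[0.406, 0.914, 0.004], [0.914, -0.406, -0.0], [0.001, 0.004, -1.0]]
force: [-3.0, 1.5, 19.8]
grip_width: 0.0002
```

Request:
drive_tool --deltas '[[[0,0,0.002],0,0],[[0,0,0.002],0,0],[[0,0,-0.06],0,0],[[0,0,-0.12],0,0],[[0.05,-0.03,-0.19],0,0],[[0.1,-0.05,-0.19],0,0],[[0.143,-0.071,-0.19],0,0],[[0.143,-0.071,-0.19],0,0],[[0.143,-0.071,-0.19],0,0],[[0.143,-0.071,-0.19],0,0]]'

```text
clock: 4.2
tool_pos: [0.587, 0.1326, 0.1689]
ee_rot: [[0.405, 0.914, -0.001], [0.914, -0.405, -0.001], [-0.001, -0.001, -1.0]]
force: [-0.8, -0.7, 0.6]
grip_width: 0.0
```

```bash
cat > shaft.py <<'E'
from h import *
g=grab('wrist'); s=g['s']; print(s['clock'],s['tool_pos'],s['force'])
P=cloud(g)
c=P[(np.hypot(P[...,0]-.561,P[...,1]-.145)<.012)&(P[...,2]>.095)&(P[...,2]<.115)]
print('n',len(c),'z',np.percentile(c[:,2],[5,50,95]))
mt=(np.hypot(P[...,0]-.561,P[...,1]-.145)<.014)&(P[...,2]>.1055)&(P[...,2]<.112)
px=np.argwhere(mt)[:,::-1]; W=onplane(g,px,.108)[:,:2]
print('top n',len(W),'mean',W.mean(0),'rect',cv2.minAreaRect((W*1000).astype(np.float32)))
k=(np.hypot(P[...,0]-.5903,P[...,1]-.0545)<.01); print('cart z',np.median(P[k][:,2]) if k.any() else None)
u,v=px.mean(0).astype(int); a=40
cr=g['im'][max(0,v-a):v+a,u-a:u+a]; print('crop origin',u-a,v-a)
mk=cr.copy(); mm=mt[max(0,v-a):v+a,u-a:u+a]; mk[mm]=mk[mm]//2+np.array([0,120,0],np.uint8)
save('shaft.png',np.hstack([cr,mk]),5)
np.savez('ws.npz',mt=mt,**{k:g[k] for k in('im','d','K','D','R','o')})
E
python3 shaft.py
```

```text
4.2 [0.58701656 0.13262235 0.16887547] [-0.78099305 -0.73458744  0.63554591]
n 283 z [0.09870049 0.10614334 0.10774718]
top n 177 mean [0.55709201 0.1484764 ] rect ((556.2764282226562, 148.619384765625), (9.199173927307129, 14.077523231506348), 9.512871742248535)
cart z 0.07721891980606514
crop origin 282 132
```

View pics/shaft.png

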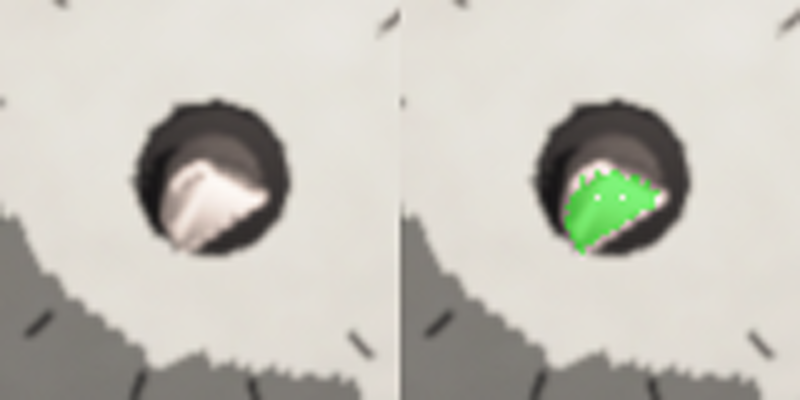

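Shaft from above: collar is a dark ring centred at about (212,178) in the crop, bright D-top with its straight edge at lower right, so the flat faces lower right. The cartridge reads 77 mm (home is 78).

```bash
python3 - <<'E'
from h import *
g=dict(np.load('ws.npz')); im=g['im']; P=cloud(g)
gray=cv2.cvtColor(im,cv2.COLOR_RGB2GRAY)
roi=np.zeros_like(gray); roi[147:190,303:345]=1
m=((gray<120)&(roi>0)).astype(np.uint8)
n,l,st,ce=cv2.connectedComponentsWithStats(m); i=1+np.argmax(st[1:,4])
cn=max(cv2.findContours((l==i).astype(np.uint8),0,cv2.CHAIN_APPROX_NONE)[0],key=cv2.contourArea)
hull=cv2.convexHull(cn).reshape(-1,2)
W=onplane(g,hull,.079)[:,:2]
(c,r)=cv2.minEnclosingCircle((W*1000).astype(np.float32)); print('collar',c,r)
A=np.c_[2*W,np.ones(len(W))]; x=np.linalg.lstsq(A,(W**2).sum(1),rcond=None)[0]; print('lsq',x[:2],np.sqrt(x[2]+x[0]**2+x[1]**2))
# bright D top
b=((gray>150)&(roi>0)).astype(np.uint8); b[:, :]=b
n,l,st,ce=cv2.connectedComponentsWithStats(b)
for j in range(1,n):
    if abs(ce[j]-[325,170]).max()<8:
        h=cv2.findContours((l==j).astype(np.uint8),0,cv2.CHAIN_APPROX_NONE)[0][0].reshape(-1,2)
        print('area',st[j]); Wt=onplane(g,h,.108)[:,:2]
        hh=cv2.convexHull((Wt*1000).astype(np.float32)).reshape(-1,2)
        e=np.roll(hh,-1,0)-hh; L=np.hypot(*e.T)
        for k in np.argsort(-L)[:4]: print(hh[k],e[k],L[k],'dir',np.degrees(np.arctan2(e[k][1],e[k][0])))
        a,bb=onplane(g,[[319,182],[335.5,171.5]],.108)[:,:2]
        d=(bb-a)/np.linalg.norm(bb-a); nn=np.array([d[1],-d[0]])
        nn*=np.sign(((a+bb)/2-x[:2])@nn) if True else 1
        near=Wt[(abs((Wt-a)@nn)<.0012)]
        vx,vy,x0,y0=cv2.fitLine((near*1000).astype(np.float32),cv2.DIST_HUBER,0,.01,.01).ravel()
        N=np.array([vy,-vx]); print('chord by eye',a,bb,'fit n',len(near),'normal angle deg',np.degrees(np.arctan2(*N[::-1])),'ptn',x0,y0,'dist from axis mm',(np.array([x0,y0])-x[:2]*1000)@N)
E
```

```text
collar (558.5510864257812, 149.20364379882812) 12.793376922607422
lsq [0.55880244 0.14929686] 0.012490136754323413
area [ 303  147   42   43 1270]
[574.45636 157.93225] [-28.177124  11.63797 ] 30.485943 dir 157.55795
[534.6238  143.21037] [ 27.681213 -12.768906] 30.484333 dir -24.763126
[546.27924 169.57022] [-11.655457 -26.359848] 28.821714 dir -113.85343
[562.305   130.44147] [2.0751343 4.6941223] 5.132345 dir 66.15118
chord by eye [0.56223783 0.14329736] [0.55995383 0.15730002] fit n 9 normal angle deg -171.2398 ptn 561.6905 147.34637 dist from axis mm -2.5573058250989864
```

Request:
drive_tool --deltas '[[[-0.07,0.02,0],-0.08,0],[[-0.895,0.239,0.01],-0.279,0.4],[[-0.895,0.239,0.01],-0.279,0.75],[[-0.895,0.239,0.01],-0.279,0.75],[[-0.895,0.239,0.01],-0.279,0.75],[[-0.895,0.239,0.01],-0.279,0.75],[[-0.895,0.239,0.01],-0.279,0.75],[[-0.895,0.239,0.01],-0.279,0.75],[[-0.895,0.239,0.01],-0.279,0.75],[[-0.895,0.239,0.01],-0.279,0.75],[[-0.895,0.239,0.01],-0.279,0.75],[[-0.895,0.239,0.01],-0.279,0.75],[[-0.895,0.239,0.01],-0.279,0.75],[[-0.895,0.239,0.01],-0.279,0.75],[[-0.895,0.239,0.01],-0.279,0.75],[[-0.895,0.239,0.01],-0.279,0.75]]'

```text
clock: 5.58
tool_pos: [0.5149, -0.3226, 0.164]
ee_rot: [[-0.002, 1.0, -0.001], [1.0, 0.002, 0.001], [0.001, -0.001, -1.0]]
force: [0.4, 0.3, -0.4]
grip_width: 0.064
```

```bash
python3 - <<'E'
from h import *
g=grab('wrist'); s=g['s']; print(s['clock'],s['tool_pos'],s['ee_rot'].round(3).tolist(),s['grip_width'],s['joint_pos'].round(2))
P=cloud(g); m=(np.hypot(P[...,0]-.494,P[...,1]+.325)<.05)&(P[...,2]>.045)&(P[...,2]<.06)
n,l,st,ce=cv2.connectedComponentsWithStats(m.astype(np.uint8)); i=1+np.argmax(st[1:,4]); m=l==i
print('z',np.median(P[m][:,2]),m.sum())
W=onplane(g,np.argwhere(m)[:,::-1],.052)[:,:2]
rc=cv2.minAreaRect((W*1000).astype(np.float32)); print(rc)
# principal axis
c=W.mean(0); _,_,V=np.linalg.svd(W-c,full_matrices=False); print('mean',c,'axis deg',np.degrees(np.arctan2(V[0,1],V[0,0])))
a=V[0]*np.sign(V[0,0]); b=np.array([-a[1],a[0]]); p=(W-c)@a; q=(W-c)@b
print('extent along',p.min(),p.max(),'across',q.min(),q.max())
nose=c+a*p.max()+b*np.median(q[abs(p)<.01]); tail=c+a*p.min()+b*(q[abs(p)<.01].min()+q[abs(p)<.01].max())/2
o=tail+a*.024; print('tail',tail,'origin',o,'from nose',nose-a*.032)
R=s['ee_rot']; print('origin in tool',R.T@(np.array([*o,.052])-s['tool_pos']))
save('w2.png',g['im'],1.25)
E
```

```text
5.5833 [ 0.51491854 -0.32257552  0.16402765] [[-0.002, 1.0, -0.001], [1.0, 0.002, 0.001], [0.001, -0.001, -1.0]] 0.064031886470234 [-0.74  0.59  1.54  0.    1.02 -2.32]
z 0.05103645189482725 1531
((492.7409973144531, -326.5361328125), (56.13116455078125, 25.502147674560547), 0.6853830814361572)
mean [ 0.48974742 -0.32636059] axis deg 0.5796851105441437
extent along -0.02506184106184159 0.031061147475582404 across -0.012945816396147131 0.012567109006186418
tail [ 0.46468883 -0.32680879] origin [ 0.4886876  -0.32656598] from nose [ 0.48880947 -0.32645476]
origin in tool [-0.00410276 -0.02611604  0.11205043]
```

View pics/w2.png

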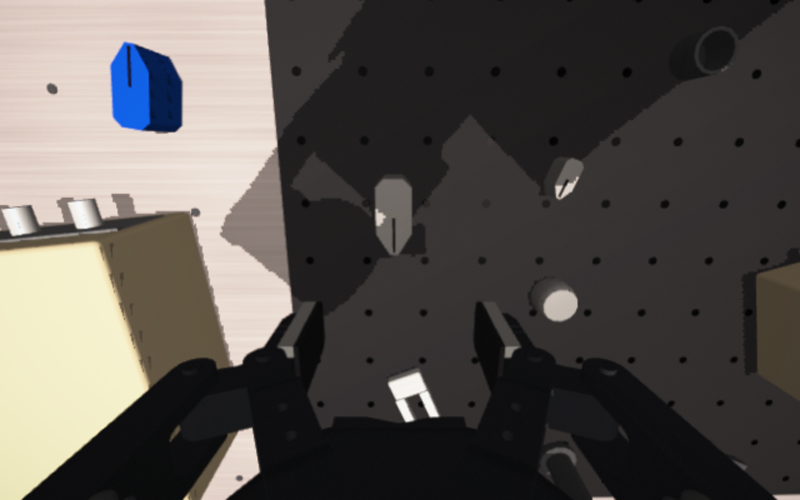

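The knob is at (394,215) with its line towards the nose (down in this view); size 56 x 25.5 mm and top at 51 mm match. The blue look-alike at (147,88) is left alone. Descending and grasping.

Request:
drive_tool --deltas '[[[-0.009,-0.05,0.04],0,0.65],[[-0.009,-0.05,0.1],0,0.65],[[-0.009,-0.05,0.16],0,0.65],[[-0.009,-0.05,0.22],0,0.65],[[-0.009,-0.05,0.26],0,0.65],[[-0.009,-0.05,0.288],0,0.65],[[-0.009,-0.05,0.288],0,0.65],[[-0.009,-0.05,0.288],0,0.5],[[-0.009,-0.05,0.288],0,0.4],[[-0.009,-0.05,0.288],0,0.3],[[-0.009,-0.05,0.288],0,0.1],[[-0.009,-0.05,0.288],0,0.1],[[-0.009,-0.05,0.288],0,0.1],[[-0.009,-0.05,0.288],0,0.1]]' --grip_force 70

```text
clock: 6.8
tool_pos: [0.4911, -0.3293, 0.0219]
ee_rot: [[-0.001, 1.0, 0.002], [1.0, 0.001, -0.001], [-0.001, 0.002, -1.0]]
force: [0.7, 1.7, 6.8]
grip_width: 0.0245
```

Request:
drive_tool --deltas '[[[0,0,-0.06],0,0.1],[[0,0,-0.14],0,0.1],[[0,0,-0.22],0,0.1],[[0.06,0.015,-0.3],-0.02,0.1],[[0.14,0.04,-0.34],-0.05,0.1],[[0.22,0.06,-0.34],-0.105,0.1],[[0.3,0.08,-0.34],-0.105,0.1],[[0.38,0.1,-0.34],-0.105,0.1],[[0.46,0.12,-0.34],-0.105,0.1],[[0.54,0.14,-0.34],-0.105,0.1],[[0.62,0.16,-0.34],-0.105,0.1],[[0.7,0.18,-0.34],-0.105,0.1],[[0.78,0.2,-0.34],-0.105,0.1],[[0.86,0.22,-0.34],-0.105,0.1],[[0.94,0.228,-0.34],-0.105,0.1],[[0.966,0.228,-0.34],-0.105,0.1],[[0.966,0.228,-0.34],-0.105,0.1],[[0.966,0.228,-0.34],-0.105,0.1]]'

```text
clock: 8.3
tool_pos: [0.6033, 0.1551, 0.1902]
ee_rot: [[-0.16, 0.987, -0.0], [0.987, 0.16, -0.001], [-0.001, -0.0, -1.0]]
force: [-0.5, -1.1, -1.3]
grip_width: 0.0256
```

```bash
cat > m.py <<'E'
from h import *
import sys
def measure(name):
    g=grab('wrist'); s=g['s']; R=s['ee_rot']; p=s['tool_pos']
    print('t',s['clock'],p.round(4),R.round(3).tolist(),'F',s['force'].round(1),'w',round(s['grip_width'],4))
    P=cloud(g); gray=cv2.cvtColor(g['im'],cv2.COLOR_RGB2GRAY)
    q=proj(g,[[.5587,.1493,.079]])[0]; print('collar px expected',q)
    T=(P-p)@R   # in tool frame
    k=(abs(T[...,0])<.02)&(abs(T[...,1])<.05)&(T[...,2]>-.06)&(T[...,2]<.02)&(g['d']>0)
    m=k&(abs(T[...,0])<.011); print('knob/finger pts',m.sum())
    if m.sum(): 
        Q=T[m]; h,e=np.histogram(Q[:,2],np.arange(-.06,.02,.003)); print('z hist',list(zip(e.round(3),h)))
    u,v=q.astype(int); a=30
    sub=gray[v-a:v+a,u-a:u+a]; b=(sub<120).astype(np.uint8)
    n,l,st,ce=cv2.connectedComponentsWithStats(b); 
    i=1+np.argmax(st[1:,4]); print('comp',st[i])
    cn=max(cv2.findContours((l==i).astype(np.uint8),0,cv2.CHAIN_APPROX_NONE)[0],key=cv2.contourArea)
    W=onplane(g,cv2.convexHull(cn).reshape(-1,2)+[u-a,v-a],.079)[:,:2]
    A=np.c_[2*W,np.ones(len(W))]; x=np.linalg.lstsq(A,(W**2).sum(1),rcond=None)[0]
    print('collar',x[:2],'r',np.sqrt(x[2]+x[:2]@x[:2]),'in tool',(np.array([*x[:2],.079])-p)@R)
    save(name,g['im'],1.25)
    np.savez('last.npz',Tm=T,p=p,ee=R,**{k:g[k] for k in('im','d','K','D','R','o')})
if __name__=='__main__': measure(sys.argv[1])
E
python3 m.py w3.png
```

```text
t 8.3 [0.6033 0.1551 0.1902] [[-0.16, 0.987, -0.0], [0.987, 0.16, -0.001], [-0.001, -0.0, -1.0]] F [-0.5 -1.1 -1.3] w 0.0256
collar px expected [319.78551591 148.99286699]
knob/finger pts 5875
z hist [(np.float64(-0.06), np.int64(0)), (np.float64(-0.057), np.int64(0)), (np.float64(-0.054), np.int64(0)), (np.float64(-0.051), np.int64(0)), (np.float64(-0.048), np.int64(0)), (np.float64(-0.045), np.int64(0)), (np.float64(-0.042), np.int64(0)), (np.float64(-0.039), np.int64(0)), (np.float64(-0.036), np.int64(0)), (np.float64(-0.033), np.int64(109)), (np.float64(-0.03), np.int64(4661)), (np.float64(-0.027), np.int64(130)), (np.float64(-0.024), np.int64(111)), (np.float64(-0.021), np.int64(105)), (np.float64(-0.018), np.int64(107)), (np.float64(-0.015), np.int64(97)), (np.float64(-0.012), np.int64(82)), (np.float64(-0.009), np.int64(84)), (np.float64(-0.006), np.int64(84)), (np.float64(-0.003), np.int64(70)), (np.float64(0.0), np.int64(75)), (np.float64(0.003), np.int64(67)), (np.float64(0.006), np.int64(55)), (np.float64(0.009), np.int64(38)), (np.float64(0.012), np.int64(0)), (np.float64(0.015), np.int64(0))]
comp [ 16  17  29  29 405]
collar [0.55914886 0.14871476] r 0.012468134054003382 in tool [ 0.00080734 -0.04452574  0.11121846]
```

View pics/w3.png

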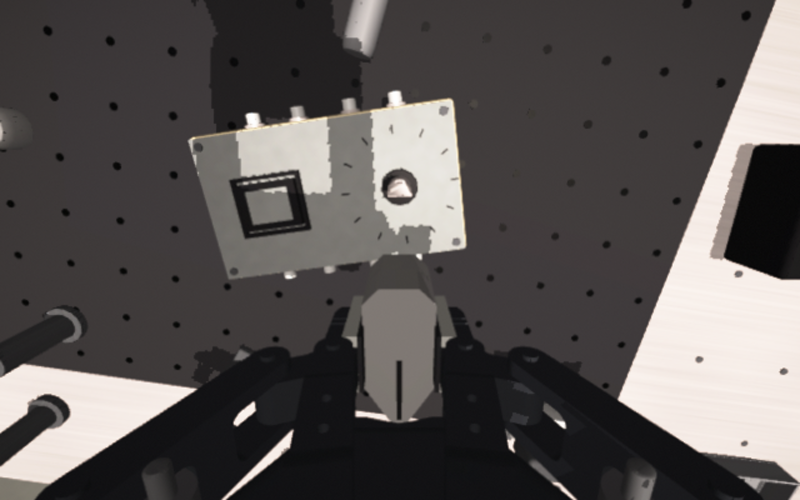

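Knob held between the fingers (tail edge at row 290, nose at (398,418)); shaft at (398,187) with its flat facing down in the image, which is the nose's direction. Now the knob's place in the tool frame.

```bash
python3 - <<'E'
from h import *
f=dict(np.load('last.npz')); T=f['Tm']; p=f['p']; E=f['ee']
m=(abs(T[...,0])<.016)&(abs(T[...,1])<.05)&(T[...,2]>-.033)&(T[...,2]<-.026)
z=np.median(T[m][:,2]); print('top z',z)
n,l,st,ce=cv2.connectedComponentsWithStats(m.astype(np.uint8)); m=l==1+np.argmax(st[1:,4])
r=rays(f,np.argwhere(m)[:,::-1])@E; o=(f['o']-p)@E
W=(o+r*((z-o[2])/r[:,2])[:,None])[:,:2]
print('y range',np.percentile(W[:,1],[0,.5,99.5,100]))
for y in (-.015,-.005,.005,.012): 
    q=W[abs(W[:,1]-y)<.002][:,0]; print(y,q.min(),q.max())
q=W[W[:,1]>W[:,1].max()-.003][:,0]; print('nose x',q.min(),q.max())
print('origin y from tail',np.percentile(W[:,1],.5)+.024,'from nose',np.percentile(W[:,1],99.5)-.032)
# flat direction
im=f['im']; gray=cv2.cvtColor(im,cv2.COLOR_RGB2GRAY); sub=(gray[138:166,306:334]>150).astype(np.uint8)
n,l,st,ce=cv2.connectedComponentsWithStats(sub)
j=min([j for j in range(1,n) if st[j][4]>20],key=lambda j:np.linalg.norm(ce[j]-[13,13])); print(st[j])
ys,xs=np.where(l==j); xs+=306; ys+=138
bot_=np.array([[x,ys[xs==x].max()] for x in np.unique(xs)]); print(bot_.tolist())
w=onplane(f,bot_[2:-2],.108)[:,:2]; vx,vy,x0,y0=cv2.fitLine((w*1000).astype(np.float32),cv2.DIST_HUBER,0,.01,.01).ravel()
print('flat normal deg',np.degrees(np.arctan2(-vx,vy))%180,x0,y0)
E
```

```text
top z -0.028903009093950577
y range [-0.02774941 -0.02683786  0.02770934  0.02888808]
-0.015 -0.01554310730429481 0.01568989202169986
-0.005 -0.012308623742729542 0.013344875488671994
0.005 -0.012548038419919288 0.013179218861723772
0.012 -0.012314806290375858 0.013366361841068054
nose x -0.004505653085152129 0.005568741410555726
origin y from tail -0.00283786373308164 from nose -0.004290663009403953
[  4   5  20  15 199]
[[310, 156], [311, 157], [312, 157], [313, 157], [314, 157], [315, 157], [316, 157], [317, 157], [318, 156], [319, 156], [320, 156], [321, 156], [322, 156], [323, 156], [324, 157], [325, 156], [326, 156], [327, 157], [328, 157], [329, 156]]
flat normal deg 13.719238 561.4612 148.42207
```

Request:
drive_tool --deltas '[[[0,-0.04,0],0,0.1],[[0.001,-0.084,0],0,0.1],[[0.001,-0.084,0.05],0,0.1],[[0.001,-0.084,0.1],0,0.1],[[0.001,-0.084,0.13],0,0.1],[[0.001,-0.084,0.136],0,0.1],[[0.001,-0.084,0.14],0,0.1],[[0.001,-0.084,0.144],0,0.1],[[0.001,-0.084,0.148],0,0.1],[[0.001,-0.084,0.152],0,0.1],[[0.001,-0.084,0.152],0,0.1]]'

```text
clock: 9.27
tool_pos: [0.5626, 0.1479, 0.1148]
ee_rot: [[-0.157, 0.988, 0.001], [0.988, 0.157, 0.0], [-0.0, 0.001, -1.0]]
force: [-0.2, -0.2, -1.6]
grip_width: 0.0249
```

Request:
drive_tool --deltas '[[[0,0,0.004],0,0.1],[[0,0,0.008],0,0.1],[[0,0,0.012],0,0.1],[[0,0,0.016],0,0.1],[[0,0,0.016],0,0.1]]'

```text
clock: 9.68
tool_pos: [0.5619, 0.148, 0.1058]
ee_rot: [[-0.158, 0.987, -0.001], [0.987, 0.158, -0.0], [0.0, -0.001, -1.0]]
force: [0.4, 0.0, -1.0]
grip_width: 0.0249
```

Request:
drive_tool --deltas '[[[0,0,0.004],0,0.1],[[0,0,0.008],0,0.1],[[0,0,0.012],0,0.1],[[0,0,0.016],0,0.1],[[0,0,0.018],0,0.1],[[0,0,0.02],0,0.1],[[0,0,0.02],0,0.1]]'

```text
clock: 10.27
tool_pos: [0.5623, 0.148, 0.0967]
ee_rot: [[-0.158, 0.988, 0.0], [0.988, 0.158, -0.0], [-0.0, 0.0, -1.0]]
force: [-3.0, -0.0, 4.7]
grip_width: 0.025
```

Request:
drive_tool --deltas '[[[0,0,0.003],0,0.1],[[0,0,0.006],0,0.1],[[0,0,0.009],0,0.1],[[0,0,0.012],0,0.1],[[0,0,0.014],0,0.1],[[0,0,0.014],0,0.1],[[0,0,0.014],0,0.1]]' --grip_force 90

```text
clock: 10.85
tool_pos: [0.5624, 0.148, 0.0917]
ee_rot: [[-0.158, 0.987, 0.001], [0.987, 0.158, -0.0], [-0.0, 0.001, -1.0]]
force: [-4.5, -1.5, 15.8]
grip_width: 0.0249
```

Request:
drive_tool --deltas '[[[0,0,0.003],0,0.1],[[0,0,0.006],0,0.1],[[0,0,0.006],0,0.1],[[0,0,0.006],0,0.1],[[0,0,0.006],0,0.1]]'

```text
clock: 11.27
tool_pos: [0.5625, 0.1481, 0.0914]
ee_rot: [[-0.158, 0.987, 0.002], [0.987, 0.158, -0.0], [-0.001, 0.002, -1.0]]
force: [-8.6, -1.4, 32.4]
grip_width: 0.0246
```

```bash
python3 - <<'E'
from h import *
g=grab('wrist'); s=g['s']; p,E=s['tool_pos'],s['ee_rot']; print(s['clock'],p.round(4),s['force'].round(1),s['grip_width'])
T=(cloud(g)-p)@E; P=cloud(g)
m=(abs(T[...,0])<.010)&(abs(T[...,1])<.02)&(T[...,2]>-.045)&(T[...,2]<-.02)
print('knob top in tool z',np.median(T[m][:,2]),'world',np.median(P[m][:,2]))
k=(np.hypot(P[...,0]-.589,P[...,1]-.057)<.01); print('cart z',np.median(P[k][:,2]) if k.any() else None)
pan=(P[...,2]>.064)&(P[...,2]<.075); print('panel z',np.median(P[pan][:,2]))
sd=grab('side'); a=np.hstack([sd['im'][90:190,280:400].repeat(3,0).repeat(3,1), cv2.resize(g['im'],(480,300))])
save('fin.png',a[:, :840],.95)
t=grab('top'); Pt=cloud(t)
t0=dict(np.load('t0.npz')); d=cv2.absdiff(cv2.cvtColor(t['im'],7),cv2.cvtColor(t0['im'],7))
print('top diff at bystanders',[int(d[int(v/1.25)-8:int(v/1.25)+8,int(u/1.25)-8:int(u/1.25)+8].max()) for u,v in[(423,262),(420,211),(407,120),(378,307),(268,290),(479,158)]])
E
```

```text
11.2667 [0.5625 0.1481 0.0914] [-8.6 -1.4 32.4] 0.024623058184781575
knob top in tool z -0.028943824347858388 world 0.12031039036930175
cart z 0.07718419456809963
panel z 0.07092507986911606
top diff at bystanders [15, 15, 13, 8, 58, 17]
```

View pics/fin.png

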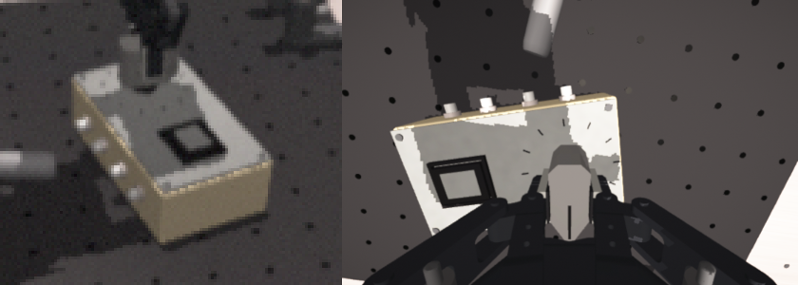

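The push hit the stop: doubling the force (16 to 32 N) moved the tool only 0.3 mm. The knob's top is 49.4 mm above the panel (50 expected), and it hasn't slipped in the grip. Handing in while holding.

```bash
python3 -c "
from h import *
print(bot.close_job()); s=bot.sense(); print(s['clock'],s['tool_pos'],s['force'])"
```

```text
the job is handed in; nothing more can be done
None
the job is handed in; nothing more can be done
```

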